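# Shut off and bleed one air line on a valve bank

## Task

Shut off the blue air line on the valve bank: turn the blue knob clockwise until you feel it seat, then nip it up about ten degrees further and no more, so that it is snug but not overtightened. Then press the blue bleed button of the same valve all the way down, gently, for about a second, and let it come up again. Do not touch the red, yellow and green valves, neither their bodies nor their knobs or buttons.

Things in the scene. Friction and masses are not known exactly. Their poses are not given: they have to be found in the camera images.
- manifold: The valve bank, fixed on the bench: steel base plate 136 x 268 x 8 mm with two grey end plates (tops 54 mm above the bench, outer faces 132 mm from the middle); origin: centre of its underside; x away from the robot (buttons in front, outlets behind), y left along the row, z up. Carries four valve blocks in a row, 60 mm apart centre to centre, in any order of colour.
- valve_blue: The blue valve: aluminium block 120 x 57 x 32 mm (x, y, z) with a blue strip across its top; origin: centre of its underside, 8 mm above the bench (block top 40 mm above it). x points from button to knob, y along the row, z up. The knob's upright axis stands at x = +18 mm, y = 0; the bleed button's at x = -42 mm, y = 0. Fixed.
- knob_blue: The blue knob, turning about its upright axis (z up): a straight bar 38 mm long (its x), 12 mm wide (its y: squeeze it across this) and 26 mm high, 58 to 84 mm above the bench, on a 14 mm stem, with a white line on top towards +x. Below it a brass collar, 29 mm wide, ends 51 mm above the bench. Origin: on the axis, 51 mm above the bench. Clockwise from above closes it, whatever its starting angle.
- knob_blue_grip (a point): Middle of the blue knob's bar, on its axis, 73 mm above the bench: grip here. The knob turns lightly (0.03 N m) for 20 to 70 degrees until it seats; where cannot be seen and differs each time. Then the rubber seat gives: 0.15 N m to start, rising 0.8 N m per rad (0.014 per degree). Snug: 5 degrees past the seat (0.22 N m); ruined: 20 degrees (0.43 N m). At ten it stays put when let go.
- blue_packing_point (a point): A point of the rubber packing hidden inside the blue valve, on the knob's axis. It stays still until the knob seats, then sinks 0.0175 mm for each degree that the knob is turned on (0.09 mm at 5 degrees, 0.35 mm at 20): far too little to steer by measured positions.
- bleed_blue_top (a point): Centre of the top face of the blue valve's bleed button, 18 mm wide, pointing up, moving straight down when pressed, 60 mm in front of the knob's axis.
- bleed_blue (a joint): How far the blue bleed button is pressed, m: 0 up, 0.006 all the way down. Its spring takes 1.8 N to start and 6 N all the way; it comes up by itself.
- valve_red: The red valve: an aluminium block 120 x 57 x 32 mm (x, y, z) with the same red T-bar knob and red bleed button as the blue valve has, at the same places; origin: centre of the block's underside; x from button towards knob, y along the row, z up. Fixed; no part of it, its knob or its button may be touched.
- valve_yellow: The yellow valve: an aluminium block 120 x 57 x 32 mm (x, y, z) with the same yellow T-bar knob and yellow bleed button as the blue valve has, at the same places; origin: centre of the block's underside; x from button towards knob, y along the row, z up. Fixed; no part of it, its knob or its button may be touched.
- valve_green: The green valve: an aluminium block 120 x 57 x 32 mm (x, y, z) with the same green T-bar knob and green bleed button as the blue valve has, at the same places; origin: centre of the block's underside; x from button towards knob, y along the row, z up. Fixed; no part of it, its knob or its button may be touched.

How it is judged:
By the outcome, as a careful person would: the job done as asked, in the order asked, and still so for the second after the job is handed in, with the robot touching nothing.
It also fails if it takes over 61 s, if anything falls off the work surface, if the arm or the gripper's body presses on something with over 40 N, if the wrist force passes 120 N, or if a joint passes its speed limit or range.

## Robot

A 7-joint arm with a two-finger parallel gripper is mounted at the origin on a cart in front of the work surface, level with it; the furniture and walls round the work are solid. World frame = base frame: x ahead of the robot, y to its left, z up, the work surface at z = 0. Lengths are in m, angles in rad, forces in N, time in s.
With the tool pointing down it reaches from about 0.4 to 0.85 m from the base axis. Payload 4.5 kg.
Tool frame: the origin (TCP) lies on the centre line of the jaws, within the pads' length; the fingertips stand ahead of it and the grasp point (between the pads) lies 3 mm ahead of it (r.finger_overhang is the z of the fingertips in the tool frame, in m); z points along the fingers, y is the direction in which the jaws open and shut (so a half turn about z gives the same grasp; the last joint's range is limited). The gripper opens to 88 mm and grips with 3 to 60 N. Pads are 18 mm wide; open, the fingers measure 123 mm over their backs; the gripper's body (75 mm by 187 mm) begins 45 mm behind the grasp point.
Start: joints at [-1.3, 0.689, -0.195, 1.565, 0.157, 0.902, -0.215], TCP at [0.147, 0.608, 0.261] pointing down, gripper open.
Joint ranges: [-3.01, 3.01], [-0.46, 2.08], [-1.47, 1.51], [0.13, 2.56], [-1, 4.14], [0.04, 2.09], [-2.66, 2.66]. Speed limits (rad/s): [2.57, 2.57, 3.14, 3.14, 3.14, 3.14, 3.14].

## Interface

Orientations are given as a unit quaternion [x, y, z, w].
In Python, from plant import get_state, snapshot, camera_model, workorder, boxes_of, mark_of, r gives the robot as it stands.
- The arm moves only by the tool jog_arm, never from a script. Its argument "rows" is a list of rows, each a list of 2 entries, a list of its own where there are three numbers: the shift along the tool's x, y, z normalised to -1 to 1, where 1 is 75 cm, then the turn about the tool's z normalised to -1 to 1, where 1 is 2 rad. A call has 1 to 20 rows; each row is the pose to reach, as a shift and turn from the pose commanded when the call began, along the tool's axes at that moment; what a row does not reach only later rows make up. A row lasts 1/12 s, in which the tool goes at most 41.7 mm and 7.16 degrees, less where a joint would pass 70% of its speed; a pose out of reach is approached as far as the arm can. A call with a number of a shift or a turn outside -1 to 1 is refused whole. A call with a gripper value outside its range is refused whole. "gripper" is the finger opening in mm, from 0 to 88.1, set as the call begins (left out, the last holds). The fingers move at their own pace and stop on an object; "newtons" is the grip in N (left out, the last holds). Time passes only in rows, so rows that repeat a pose let the fingers close. It gives the time, the measured TCP pose, the force and the opening at its end, in the units of the state.
- get_state(): the state, without advancing time (a new reading comes with each control period).
- snapshot(name): name is "scene" or "side" or "wrist"; returns the picture (420x560x3 uint8, red, green, blue); there is no depth.
- camera_model(name): a dict with "mtx" (3x3 intrinsics, pixels), "extrinsics" (4x4, takes a point from camera to world coordinates); the wrist camera has in their place "T_tool_cam" (4x4, takes a point from camera to tool coordinates, whose origin is the TCP and whose axes are the flange's). Camera axes: x right, y up, looking along -z (the intrinsics and any distortion apply to the point x, -y, -z); pixel columns grow to the right and rows downward; lengths in m; the calibration is good to about 2 mm. A picture is of the moment at which its call begins: read the wrist's pose just before it. camera_model takes no time and is no camera call.
- workorder.finish_job(): hands the job in, once; it reports no verdict.
Trained networks look in the newest picture that a camera, given by its name, has taken for a name from the list of things; names that differ only in an ending like _2 or _b are one class to them, and where a whole thing is asked for, a point or a joint stands for the part that bears it (a point fixed in the world has none). Each returns a list of dicts, best first, with "p" (0 to 1); they miss things now and then, are a little off and sometimes report something else, mostly with a low value. They report only what shows in the picture. A call takes as long as a camera call.
- boxes_of(thing, camera): "rect" ([left, top, right, bottom] in pixels, round what is visible of it).
- mark_of(thing, camera): "pixel" ([row, column] in pixels: a listed point, or the origin of a listed thing).
The state is a dict: "clock": time; "q": joint angles; "qd": joint speeds; "joint_torque": joint torques, N m; "tool_pos": TCP position; "eef_rot": TCP orientation; "contact_force": force on the tool from outside, world axes, zero at the start; "moment": the same for the moment, N m; "opening": opening from 0.0 (shut) to 1.0 (fully open).
Only numpy, scipy, OpenCV 4.12 (cv2) and the standard library are available. Lean on these libraries where they do the work, as an engineer would, in place of code of your own. Each camera call takes 0.05 s, during which the arm holds its last target.

## Working session

There is one attempt and no reset: what is moved stays moved. The work goes in short steps, Python scripts to look and compute and a tool call to move; the robot and the scene stay as the last step left them, time stands still between calls to the robot, and variables do not carry over. Pictures are saved under pics/ and viewed, and the job is handed in when it is done.

Besides the shell and the picture viewer there is one more tool, called after "Request:" by a JSON object that holds its "name" and its "arguments", one argument or row to a line. jog_arm: Moves the arm, as the interface text tells. Scaled input: -1 to 1 covers 75 cm each way for a shift and 2 rad each way for a turn. Its arguments: {"type":"object","properties":{"rows":{"type":"array"},"gripper":{"type":"number"},"newtons":{"type":"number"}},"required":["rows"]}

```bash
ls; mkdir -p pics; python3 - <<'E'
from plant import *
import cv2
print(get_state()); print(r.finger_overhang)
for n in ["scene","side"]:
    im=snapshot(n); cv2.imwrite(f"pics/{n}0.png",im[:,:,::-1]); m=camera_model(n); print(n,m)
    for t in ["knob_blue_grip","bleed_blue_top","knob_blue","valve_blue"]:
        print(t,mark_of(t,n)[:2],boxes_of(t,n)[:1])
print(camera_model("wrist"))
E
```

```text
pics
{'clock': 0.0, 'q': array([-1.30018619,  0.68999349, -0.19450217,  1.56630077,  0.15729432,
        0.90250359, -0.21511996]), 'qd': array([-5.41897092e-05, -4.13113999e-04,  2.52543316e-04,  1.88459083e-03,
       -5.80425191e-04,  2.63240415e-04,  7.96862791e-05]), 'joint_torque': array([-8.88489212e-04, -5.27560115e+01, -1.26707319e+00, -1.53426111e+01,
       -5.25836356e-02,  6.36440222e-03,  1.65795996e-04]), 'tool_pos': array([0.1465419 , 0.60698681, 0.25991529]), 'eef_rot': array([ 1.18105465e-01,  9.93000642e-01, -9.06642980e-04, -4.09731481e-05]), 'contact_force': array([-0.64009544, -0.0777393 , -0.38212977]), 'moment': array([-0.0154784 ,  0.02939423, -0.02503889]), 'opening': 1.0021281701108211}
0.022
scene {'mtx': array([[526.76965872,   0.        , 286.05186815],
       [  0.        , 526.76965872, 210.07491096],
       [  0.        ,   0.        ,   1.        ]]), 'extrinsics': array([[ 0.42974959,  0.53198794, -0.72959175, -0.15697624],
       [-0.90291653,  0.24642827, -0.35215741, -0.5285938 ],
       [-0.00755146,  0.81009996,  0.58624315,  0.59688003],
     
[... 1073 characters left out ...]
 276.6, 183.9], 'p': 0.42}]
knob_blue [{'pixel': [190.2, 294.3], 'p': 0.46}] []
valve_blue [{'pixel': [206.2, 285.2], 'p': 0.94}] [{'rect': [259.4, 178.6, 316.7, 212.5], 'p': 0.56}]
{'mtx': array([[331.98634419,   0.        , 283.58290547],
       [  0.        , 331.98634419, 208.71228231],
       [  0.        ,   0.        ,   1.        ]]), 'T_tool_cam': array([[-8.60311241e-04,  9.50495399e-01,  3.10737439e-01,
         7.84726194e-02],
       [ 9.99999513e-01,  9.67848317e-04, -1.91880806e-04,
         5.53213613e-04],
       [-4.83128530e-04,  3.10737122e-01, -9.50495769e-01,
        -1.24807178e-01],
       [ 0.00000000e+00,  0.00000000e+00,  0.00000000e+00,
         1.00000000e+00]])}
```

```bash
python3 - <<'E'
import cv2
a=cv2.imread('pics/scene0.png');b=cv2.imread('pics/side0.png')
cv2.imwrite('pics/s1.png',cv2.resize(a[120:270,170:370],(800,600),interpolation=cv2.INTER_CUBIC))
cv2.imwrite('pics/s2.png',cv2.resize(b[120:270,200:400],(800,600),interpolation=cv2.INTER_CUBIC))
E
cat > h.py <<'E'
import numpy as np
from plant import *
from scipy.spatial.transform import Rotation as R
def ray(n,px,st=None):
    m=camera_model(n)
    if n=="wrist":
        T=np.eye(4);T[:3,:3]=R.from_quat(st['eef_rot']).as_matrix();T[:3,3]=st['tool_pos'];T=T@m['T_tool_cam']
    else: T=m['extrinsics']
    K=m['mtx'];d=np.array([(px[1]-K[0,2])/K[0,0],-(px[0]-K[1,2])/K[1,1],-1.])
    return T[:3,3],T[:3,:3]@d
def atz(n,px,z,st=None):
    o,d=ray(n,px,st);return o+d*(z-o[2])/d[2]
def proj(n,p,st=None):
    m=camera_model(n)
    if n=="wrist":
        T=np.eye(4);T[:3,:3]=R.from_quat(st['eef_rot']).as_matrix();T[:3,3]=st['tool_pos'];T=T@m['T_tool_cam']
    else: T=m['extrinsics']
    c=np.linalg.inv(T)@np.r_[p,1];K=m['mtx']
    return np.array([K[1,2]+K[1,1]*(-c[1]/-c[2]),K[0,2]+K[0,0]*c[0]/-c[2]])
E
python3 - <<'E'
from h import *
print(atz("scene",(183,263.4),.073),atz("side",(187,292.7),.073))
print(atz("scene",(214.3,258),.008),atz("side",(206.2,285.2),.008))
print(atz("scene",(189,232.4),.05),atz("side",(179.4,273.9),.05))
E
```

```text
[ 0.55379981 -0.14007345  0.073     ] [ 0.54186906 -0.15389871  0.073     ]
[ 0.54136181 -0.13265568  0.008     ] [ 0.53583414 -0.13424016  0.008     ]
[ 0.54222294 -0.07969046  0.05      ] [ 0.54122703 -0.07925633  0.05      ]
```

View pics/s1.png

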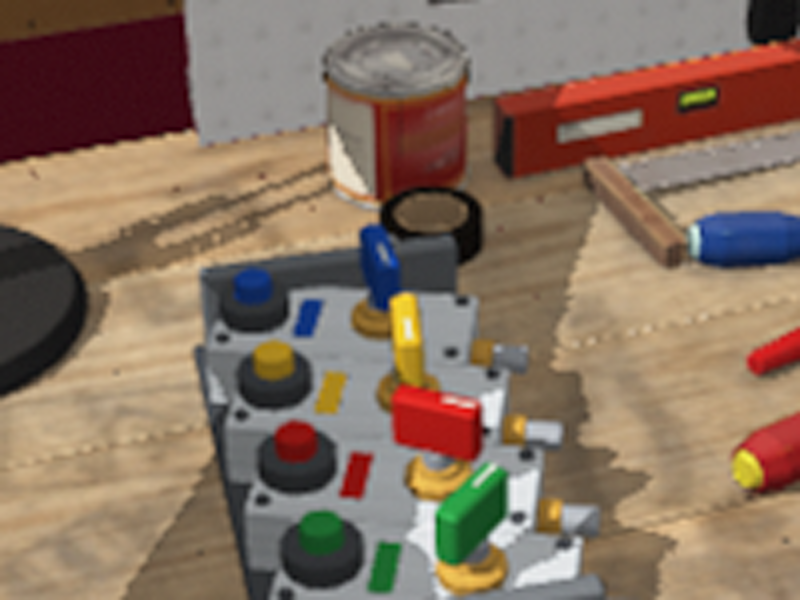

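View pics/s2.png

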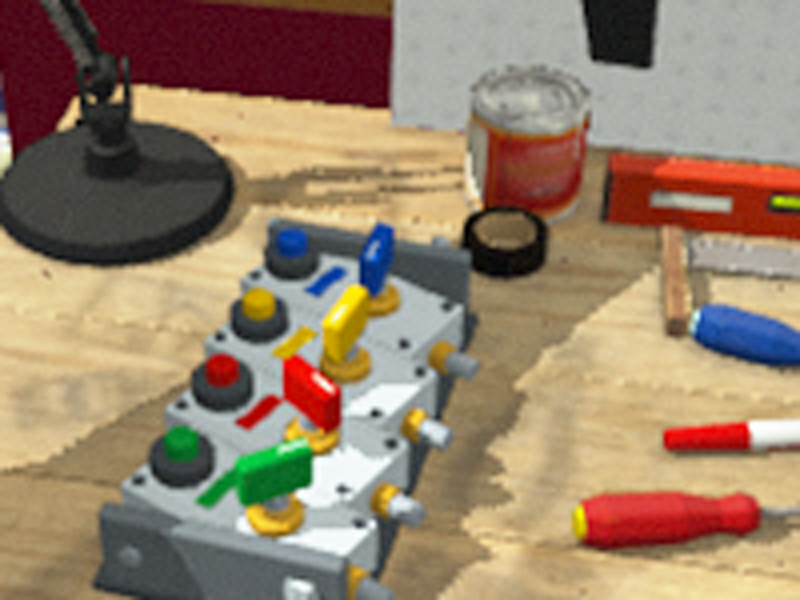

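View pics/scene0.png

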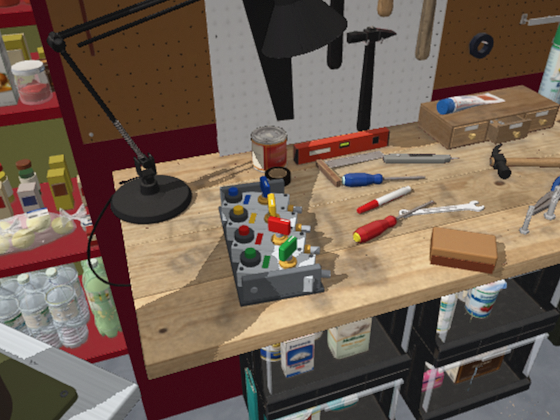

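View pics/side0.png

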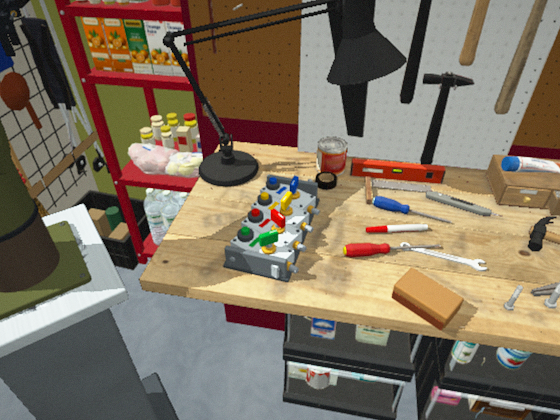

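```bash
python3 - <<'E'
from h import *
print(atz("scene",(200,150),.0),atz("scene",(178,113),0))
print(atz("scene",(165,147),.06))
E
```

```text
[0.50283822 0.09060957 0.        ] [0.53636495 0.21274828 0.        ]
[0.53289982 0.1090632  0.06      ]
```

```bash
cat >> h.py <<'E'
def tri(a,b):
    o1,d1=ray("scene",a);o2,d2=ray("side",b)
    d1/=np.linalg.norm(d1);d2/=np.linalg.norm(d2)
    t=np.linalg.lstsq(np.c_[d1,-d2],o2-o1,rcond=None)[0]
    p,q=o1+t[0]*d1,o2+t[1]*d2
    return (p+q)/2,np.linalg.norm(p-q)
E
python3 - <<'E'
from h import *
np.set_printoptions(precision=4,suppress=True)
print("elbow",tri((40,56),(38,169)))
print("lowjoint",tri((158,145),(140,225)))
print("upper end",tri((0,196),(8,330)))
print("shade tip R",tri((22,346),(62,405)))
print("shade L",tri((38,250),(82,328)))
print("shade bot",tri((55,300),(85,360)))
for n,p in dict(bl=((188.3,233)),ye=(206.5,238.3),re=(227,243.7),gr=(250,250)).items(): print(n,atz("scene",p,.05+0.01))
for n,p in dict(bl=(178.5,272.9),ye=(193.5,265),re=(210,255.5),gr=(228.5,245)).items(): print(n,atz("side",p,.06))
print(tri((188.3,233),(178.5,272.9)),tri((227,243.7),(210,255.5)))
for n,p in dict(fr=(300,243),nr=(375,150),fl=(175,115)).items(): print(n,atz("scene",p,0))
E
```

```text
elbow (array([0.424 , 0.1438, 0.3356]), np.float64(0.000638252956741684))
lowjoint (array([0.5016, 0.0813, 0.0959]), np.float64(0.006187099758576775))
upper end (array([0.9505, 0.2424, 0.2838]), np.float64(0.04063367328222813))
shade tip R (array([ 0.7787, -0.2021,  0.3116]), np.float64(0.005131317764601973))
shade L (array([ 0.7127, -0.0435,  0.2574]), np.float64(0.04185454498205321))
shade bot (array([ 0.7329, -0.1311,  0.2525]), np.float64(0.00115382177692506))
bl [ 0.5319 -0.0877  0.06  ]
ye [ 0.4856 -0.1253  0.06  ]
re [ 0.4381 -0.1627  0.06  ]
gr [ 0.3905 -0.2007  0.06  ]
bl [ 0.5336 -0.0868  0.06  ]
ye [ 0.4876 -0.1248  0.06  ]
re [ 0.4403 -0.1618  0.06  ]
gr [ 0.3927 -0.1994  0.06  ]
(array([ 0.5339, -0.0864,  0.059 ]), np.float64(0.0010224646987135625)) (array([ 0.4408, -0.1609,  0.0583]), np.float64(0.0013121785629622328))
fr [ 0.3407 -0.2121  0.    ]
nr [ 0.165  -0.1666  0.    ]
fl [0.5476 0.2169 0.    ]
```

```bash
python3 - <<'E'
from h import *
np.set_printoptions(precision=4,suppress=True)
print([a for a in dir(r) if a[0]!='_'])
def plane(n,a,b):
    o,d=ray(n,a);_,e=ray(n,b);m=np.cross(d,e);return m/np.linalg.norm(m),o
n1,o1=plane("scene",(40,56),(0,196));n2,o2=plane("side",(38,169),(2,335))
d=np.cross(n1,n2);d/=np.linalg.norm(d);print(d)
p=np.array([.424,.1438,.3356])
for t in (0,.1,.2,.3,.4,.45):print(p+d*t*np.sign(d[0]))
# tin, tape
print("tin",atz("scene",(165,270),0), atz("scene",(180,277),0))
# knob orientation
print("knob pred", proj("scene",(.5705,-.1342,.084)),proj("side",(.5705,-.1342,.084)))
E
```

```text
['Unreachable', 'finger_overhang']
[ 0.0512 -0.9516  0.3031]
[0.424  0.1438 0.3356]
[0.4291 0.0486 0.3659]
[ 0.4342 -0.0465  0.3962]
[ 0.4394 -0.1417  0.4265]
[ 0.4445 -0.2368  0.4568]
[ 0.4471 -0.2844  0.472 ]
tin [ 0.7233 -0.0656  0.    ] [ 0.6751 -0.1065  0.    ]
knob pred [172.7712 264.5543] [174.4839 298.0623]
```

```bash
python3 - <<'E'
import cv2
a=cv2.imread('pics/scene0.png');b=cv2.imread('pics/side0.png')
import numpy as np
cv2.imwrite('pics/k1.png',np.hstack([cv2.resize(a[170:210,245:285],(400,400),interpolation=cv2.INTER_CUBIC),cv2.resize(b[165:205,275:315],(400,400),interpolation=cv2.INTER_CUBIC)]))
E
```

```text
(no output)
```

View pics/k1.png

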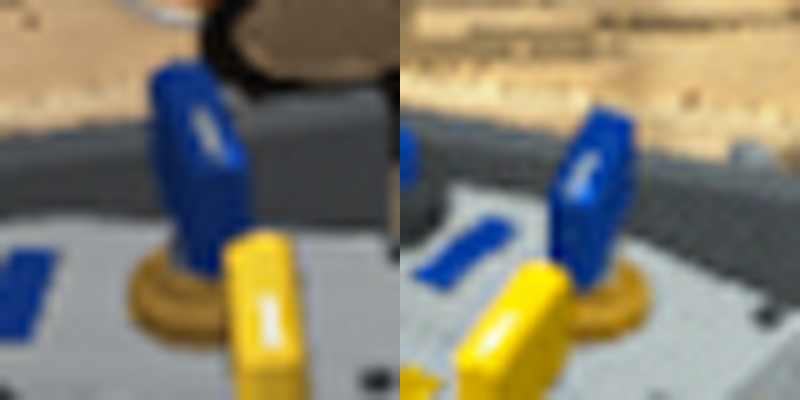

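```bash
python3 - <<'E'
from h import *
np.set_printoptions(precision=4,suppress=True)
print(tri((181.5,264.7),(180.5,294.3)), atz("scene",(181.5,264.7),.084),atz("side",(180.5,294.3),.084))
print("collar", atz("scene",(200,263.5),.049),atz("side",(195.5,296),.049))
for b in [("scene",(188.3,233)),("side",(178.5,272.9))]: print(atz(*b,.05),atz(*b,.06),atz(*b,.07))
# ends of bar top: scene (160,70)-(235,165) ; side (605,115)-(560,200)
print(atz("scene",(177.2,262.3),.084),atz("scene",(185.7,267.3),.084))
print(atz("side",(176.7,296),.084),atz("side",(184.3,292.2),.084))
E
```

```text
(array([ 0.5544, -0.1423,  0.0775]), np.float64(0.0018354508240145033)) [ 0.5443 -0.1481  0.084 ] [ 0.55   -0.1483  0.084 ]
collar [ 0.5359 -0.1487  0.049 ] [ 0.5486 -0.1579  0.049 ]
[ 0.5448 -0.0795  0.05  ] [ 0.5319 -0.0877  0.06  ] [ 0.5191 -0.0959  0.07  ]
[ 0.5413 -0.0749  0.05  ] [ 0.5336 -0.0868  0.06  ] [ 0.5259 -0.0987  0.07  ]
[ 0.5552 -0.1375  0.084 ] [ 0.534  -0.1586  0.084 ]
[ 0.5616 -0.1386  0.084 ] [ 0.5379 -0.1573  0.084 ]
```

```bash
cat > fit.py <<'E'
from h import *
from scipy.optimize import least_squares
np.set_printoptions(precision=4,suppress=True)
S=lambda u,v:(120+v/4,170+u/4); D=lambda u,v:(120+v/4,200+u/4)
obs=[]
cols=[.09,.03,-.03,-.09]
for y,(u,v) in zip(cols,[(252,273),(274,345),(295,428),(320,520)]): obs.append(("scene",(-.042,y,None),S(u,v)))
for y,(u,v) in zip(cols,[(292,236),(260,296),(222,362),(182,435)]): obs.append(("side",(-.042,y,None),D(u,v)))
for y,(u,v) in zip(cols,[(377,315),(406,389),(439,473),(472,563)]): obs.append(("scene",(.018,y,.049),S(u,v)))
for y,(u,v) in zip(cols,[(380,298),(345,360),(312,432),(274,513)]): obs.append(("side",(.018,y,.049),D(u,v)))
def f(p,full=False):
    x,y,a,zb,dx,dy=p;out=[]
    for n,q,o in obs:
        z=zb if q[2] is None else q[2]
        w=np.array([x+np.cos(a)*q[0]-np.sin(a)*q[1],y+np.sin(a)*q[0]+np.cos(a)*q[1],z])
        out.append(proj(n,w)-o)
    return np.array(out) if full else np.array(out).ravel()
for a0 in (-.9,-1.3):
    s=least_squares(f,[.46,-.17,a0,.06,0,0]);print(s.x,s.cost)
print(f(s.x,True))
x,y,a,zb=s.x[:4]
for q in ((.018,.09),(-.042,.09)): print(q,x+np.cos(a)*q[0]-np.sin(a)*q[1],y+np.sin(a)*q[0]+np.cos(a)*q[1])
E
python3 fit.py
```

```text
[ 0.4695 -0.1906 -0.9074  0.0767  0.      0.    ] 85.64326481610138Traceback (most recent call last):
  File "fit.py", line 19, in <module>
    s=least_squares(f,[.46,-.17,a0,.06,0,0]);print(s.x,s.cost)
    return func(*args, **kwargs)
    result = trf(vector_fun.fun, vector_fun.jac, x0, f0, J0, lb, ub, ftol, xtol,
                 gtol, max_nfev, x_scale, loss_function, tr_solver,
                 tr_options.copy(), verbose, callback=callback_wrapped)
    return trf_no_bounds(
        fun, jac, x0, f0, J0, ftol, xtol, gtol, max_nfev, x_scale,
        loss_function, tr_solver, tr_options, verbose, callback=callback)
    J = jac(x)
    self._update_jac()
    ~~~~~~~~~~~~~~~~^^
    self.J = self.jac_wrapped(xp_copy(self.x), f0=self.f)
             ~~~~~~~~~~~~~~~~^^^^^^^^^^^^^^^^^^^^^^^^^^^^
    J, dct = approx_derivative(
             ~~~~~~~~~~~~~~~~~^
        self.fun,
        ^^^^^^^^^
    ...<2 lines>...
        **self.finite_diff_options,
        ^^^^^^^^^^^^^^^^^^^^^^^^^^^
    )
    ^
    J, _nfev = _dense_difference(fun_wrapped, x0, f0, h,
               ~~~~~~~~~~~~~~~~~^^^^^^^^^^^^^^^^^^^^^^^^
                             use_one_sided, method,
                             ^^^^^^^^^^^^^^^^^^^^^^
                             mf)
                             ^^^
    df = [f_eval - f0 for f_eval in f_evals]
                                    ^^^^^^^
    f = np.atleast_1d(self.fun(x, *self.args, **self.kwargs))
                      ~~~~~~~~^^^^^^^^^^^^^^^^^^^^^^^^^^^^^^
    return np.atleast_1d(self.fun(x))
                         ~~~~~~~~^^^
    return self.f(x, *self.args, **self.kwargs)
           ~~~~~~^^^^^^^^^^^^^^^^^^^^^^^^^^^^^^
  File "fit.py", line 16, in f
    out.append(proj(n,w)-o)
               ~~~~^^^^^
  File "h.py", line 14, in proj
    m=camera_model(n)
ValueError: time passes only in moves, steps and waits
```

```bash
python3 - <<'E'
from plant import *
import pickle
pickle.dump({n:camera_model(n) for n in("scene","side","wrist")},open('cam.pkl','wb'))
E
sed -i 's/^import numpy as np/import numpy as np,pickle\nCM=pickle.load(open("\.\/cam.pkl","rb"))/; s/camera_model(n)/CM[n]/' h.py; python3 fit.py; python3 -c "
from h import *
print(CM['scene']['extrinsics'],get_state()['clock'])"
```

```text
[ 0.4695 -0.1906 -0.9074  0.0767  0.      0.    ] 85.64326481610138
[ 0.4695 -0.1906 -0.9074  0.0767  0.      0.    ] 85.64326496672777
[[-0.987   1.4506]
 [-0.0907  0.8747]
 [ 0.1675  1.0991]
 [ 0.6626  0.9715]
 [-0.5467 -3.5333]
 [-0.1126 -4.6421]
 [ 0.4555 -5.2151]
 [ 1.1813 -6.4141]
 [-3.04    3.4745]
 [-2.7523  2.7176]
 [-2.9284  1.6643]
 [-2.2183  1.4357]
 [-1.3476 -0.1872]
 [-0.7339  0.7569]
 [-0.921   0.3779]
 [-1.3751  0.2883]]
(0.018, 0.09) 0.5514700523527383 -0.14938267786053977
(-0.042, 0.09) 0.5145232764366449 -0.10210757078074581
[[ 0.42974959  0.53198794 -0.72959175 -0.15697624]
 [-0.90291653  0.24642827 -0.35215741 -0.5285938 ]
 [-0.00755146  0.81009996  0.58624315  0.59688003]
 [ 0.          0.          0.          1.        ]] 0.9
```

```bash
python3 - <<'E'
from h import *
np.set_printoptions(precision=4,suppress=True)
S=lambda u,v:(120+v/4,170+u/4); D=lambda u,v:(120+v/4,200+u/4)
B=[tri(S(*a),D(*b)) for a,b in zip([(252,273),(274,345),(295,428),(320,520)],[(292,236),(260,296),(222,362),(182,435)])]
C=[tri(S(*a),D(*b)) for a,b in zip([(377,315),(406,389),(439,473),(472,563)],[(380,298),(345,360),(312,432),(274,513)])]
for b,c in zip(B,C): print(b,c,(c[0]-b[0]), np.linalg.norm((c[0]-b[0])[:2]))
E
```

```text
(array([ 0.5341, -0.0863,  0.0583]), np.float64(0.00022260027830649985)) (array([ 0.5621, -0.136 ,  0.0319]), np.float64(0.0003808928459080995)) [ 0.0279 -0.0497 -0.0264] 0.05696803116259222
(array([ 0.4878, -0.1245,  0.0586]), np.float64(0.00043765539446391586)) (array([ 0.5075, -0.1788,  0.0393]), np.float64(0.0015001256315127797)) [ 0.0197 -0.0543 -0.0193] 0.05779280737914729
(array([ 0.4406, -0.1613,  0.058 ]), np.float64(0.00028357363403059004)) (array([ 0.459 , -0.2187,  0.0408]), np.float64(0.0018115352038655444)) [ 0.0184 -0.0575 -0.0172] 0.060353469157176626
(array([ 0.3944, -0.1981,  0.0568]), np.float64(0.0011095002010540022)) (array([ 0.4108, -0.2572,  0.0422]), np.float64(0.00017372695751254966)) [ 0.0164 -0.059  -0.0146] 0.06127394827780088
```

```bash
python3 - <<'E'
from h import *
np.set_printoptions(precision=4,suppress=True)
o,d=ray("side",(0,335))
for t in np.linspace(.7,1.4,8):
    p=o+d*t; e=np.array([.424,.1438,.3356]); 
    print(p, [proj("scene",e+(p-e)*s).round(0) for s in (.3,.6,.8,1)])
print(proj("side",(.424,.1438,.3356)),proj("scene",(.5,.09,0)))
E
```

```text
[ 0.6216 -0.156   0.4391] [array([ 16., 124.]), array([ -8., 192.]), array([-25., 239.]), array([-42., 286.])]
[ 0.6942 -0.0727  0.4149] [array([ 15., 121.]), array([ -8., 182.]), array([-23., 222.]), array([-38., 260.])]
[0.7669 0.0106 0.3907] [array([ 14., 118.]), array([ -8., 174.]), array([-22., 208.]), array([-35., 239.])]
[0.8396 0.0939 0.3665] [array([ 14., 116.]), array([ -8., 166.]), array([-21., 196.]), array([-32., 222.])]
[0.9123 0.1771 0.3423] [array([ 13., 114.]), array([ -8., 160.]), array([-20., 185.]), array([-30., 207.])]
[0.985  0.2604 0.3181] [array([ 13., 112.]), array([ -8., 154.]), array([-19., 176.]), array([-28., 195.])]
[1.0577 0.3437 0.2939] [array([ 12., 110.]), array([ -8., 148.]), array([-18., 168.]), array([-27., 185.])]
[1.1304 0.427  0.2697] [array([ 11., 108.]), array([ -8., 143.]), array([-17., 161.]), array([-25., 176.])]
[ 38.1579 169.0424] [200.8132 149.3663]
```

Request:
{"name": "jog_arm", "arguments": {
  "rows": [
    [[-0.1,-0.1,-0.2],0],
    [[-0.294,-0.35,-0.267],0.1],
    [[-0.294,-0.35,-0.267],0.1],
    [[-0.294,-0.35,-0.267],0.1],
    [[-0.294,-0.35,-0.267],0.2],
    [[-0.294,-0.35,-0.267],0.2],
    [[-0.294,-0.35,-0.267],0.3],
    [[-0.294,-0.35,-0.267],0.3],
    [[-0.294,-0.35,-0.267],0.35],
    [[-0.294,-0.35,-0.267],0.4],
    [[-0.294,-0.35,-0.267],0.4],
    [[-0.294,-0.35,-0.267],0.4]
  ]
}}

```text
clock: 1.9
tool_pos: [0.2999, 0.3001, 0.4618]
eef_rot: [0.496, 0.868, 0.001, 0.0]
contact_force: [-0.2, -0.4, 0.7]
opening: 0.997
```

Request:
{"name": "jog_arm", "arguments": {
  "rows": [
    [[-0.255,0.005,0],0.05],
    [[-0.255,0.005,0],0.1],
    [[-0.255,0.005,0],0.15],
    [[-0.255,0.005,0],0.2],
    [[-0.255,0.005,0],0.25],
    [[-0.497,-0.076,0.053],0.3],
    [[-0.497,-0.076,0.053],0.36],
    [[-0.497,-0.076,0.053],0.42],
    [[-0.497,-0.076,0.053],0.48],
    [[-0.497,-0.076,0.053],0.54],
    [[-0.632,-0.109,0.28],0.6],
    [[-0.632,-0.109,0.28],0.66],
    [[-0.632,-0.109,0.28],0.69],
    [[-0.632,-0.109,0.28],0.69],
    [[-0.632,-0.109,0.28],0.69],
    [[-0.632,-0.109,0.28],0.69]
  ],
  "gripper": 36
}}

```text
clock: 3.23
tool_pos: [0.4685, -0.1496, 0.2454]
eef_rot: [0.935, 0.354, -0.004, -0.002]
contact_force: [0.3, -0.0, -0.3]
opening: 0.409
```

```bash
python3 - <<'E'
from h import *
import cv2,json
st=get_state();print(st['clock'],st['tool_pos'],st['q'],st['contact_force'],st['opening'])
for n in ["wrist","scene"]:
    im=snapshot(n); cv2.imwrite(f"pics/{n}1.png",im[:,:,::-1])
pickle.dump(st,open('st1.pkl','wb'))
for t,z in [("knob_blue_grip",.073),("bleed_blue_top",.06),("knob_blue",.051),("valve_blue",.008),("manifold",0),("valve_yellow",.008),("valve_green",.008)]:
    m=mark_of(t,"wrist")[:2]; print(t,m,[atz("wrist",q['pixel'],z,st) for q in m])
E
```

```text
3.2333 [ 0.4684989  -0.14956558  0.24536335] [-0.04009936  0.57826157  0.40689085  1.98742409 -0.35906973  0.65535182
 -0.24898564] [ 0.33905814 -0.02273053 -0.31743383] 0.40925159975747966
knob_blue_grip [{'pixel': [119.4, 347.2], 'p': 0.62}] [array([ 0.55061703, -0.14957516,  0.073     ])]
bleed_blue_top [] []
knob_blue [] []
valve_blue [{'pixel': [108.6, 317.4], 'p': 0.95}] [array([ 0.5425642 , -0.12989612,  0.008     ])]
manifold [{'pixel': [211.6, 306.2], 'p': 0.69}] [array([ 0.44959606, -0.20039351,  0.        ])]
valve_yellow [{'pixel': [166.9, 308.0], 'p': 0.69}] [array([ 0.4909143 , -0.16434995,  0.008     ])]
valve_green [{'pixel': [265.6, 307.8], 'p': 0.57}] [array([ 0.40147451, -0.24679096,  0.008     ])]
```

View pics/wrist1.png

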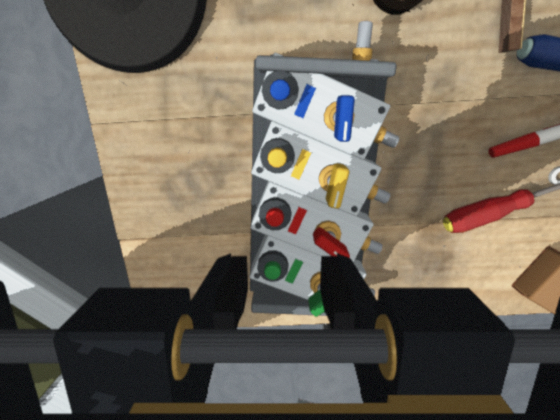

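View pics/scene1.png

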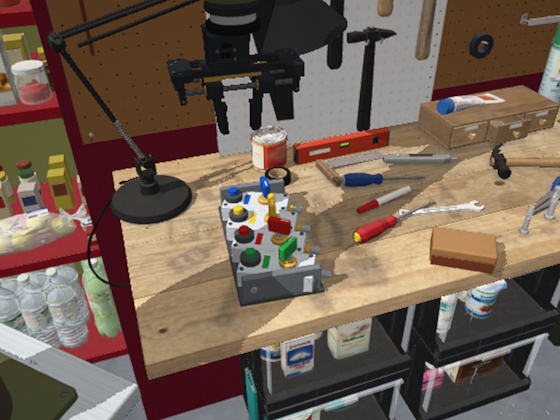

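Request:
{"name": "jog_arm", "arguments": {
  "rows": [
    [[0.02,0.03,0.03],0],
    [[0.033,0.057,0.06],0],
    [[0.033,0.057,0.06],0],
    [[0.033,0.057,0.06],0]
  ]
}}

```text
clock: 4.02
tool_pos: [0.5172, -0.1642, 0.2053]
eef_rot: [0.935, 0.355, -0.001, -0.0]
contact_force: [0.1, -0.0, -0.1]
opening: 0.411
```

```bash
python3 - <<'E'
from h import *
import cv2
st=get_state();print(st['clock'],st['tool_pos'],st['q'],st['contact_force'],st['opening'])
im=snapshot("wrist"); cv2.imwrite("pics/wrist2.png",im[:,:,::-1])
b=cv2.resize(im[40:240,220:440,::-1],None,fx=3,fy=3,interpolation=cv2.INTER_CUBIC); cv2.imwrite("pics/wrist2z.png",b[:600,:660])
pickle.dump(st,open('st2.pkl','wb'))
for t,z in [("knob_blue_grip",.073),("bleed_blue_top",.06),("knob_blue",.051),("valve_blue",.008)]:
    m=mark_of(t,"wrist")[:2]; print(t,m,[atz("wrist",q['pixel'],z,st) for q in m])
E
```

```text
4.0167 [ 0.51721594 -0.16423166  0.20530682] [ 0.00465761  0.69118084  0.36764302  1.88831139 -0.39624735  0.63530073
 -0.22700828] [ 0.14230624 -0.00982439 -0.080497  ] 0.4109190563901789
knob_blue_grip [{'pixel': [159.4, 295.3], 'p': 0.96}] [array([ 0.54948318, -0.14843386,  0.073     ])]
bleed_blue_top [{'pixel': [126.6, 224.6], 'p': 0.68}, {'pixel': [251.3, 266.4], 'p': 0.54}] [array([ 0.5303283, -0.0908367,  0.06     ]), array([ 0.46989234, -0.18621716,  0.06      ])]
knob_blue [{'pixel': [155.7, 294.6], 'p': 0.96}] [array([ 0.54909784, -0.14896413,  0.051     ])]
valve_blue [{'pixel': [139.8, 275.3], 'p': 0.81}] [array([ 0.54392645, -0.13056176,  0.008     ])]
```

View pics/wrist2z.png

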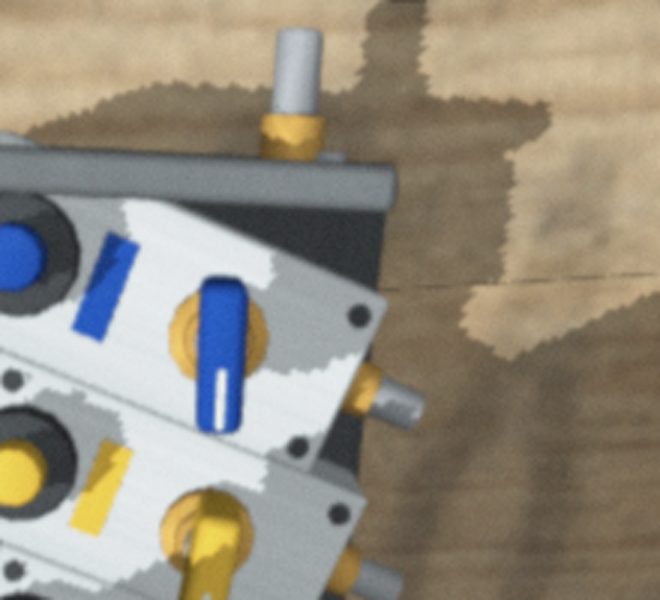

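```bash
python3 - <<'E'
from h import *
np.set_printoptions(precision=4,suppress=True)
st=pickle.load(open('st2.pkl','rb'))
P=lambda u,v,z:atz("wrist",(40+v/3,220+u/3),z,st)
a=P(226,283,.084);b=P(219,429,.084);print("bar",a,b,(a+b)/2,np.linalg.norm(a-b),np.degrees(np.arctan2(*(b-a)[1::-1])))
print("line",np.degrees(np.arctan2(*(P(220,430,.084)-P(222,370,.084))[1::-1])))
print("collar",P(219,337,.049), P(170,337,.049)-P(268,337,.049))
for z in(.055,.06,.065):print("btn",P(15,257,z))
# valve strip/edge direction: lower edge (0,348)-(315,470)
d=P(312,468,.04)-P(0,348,.04);print("valve x az",np.degrees(np.arctan2(d[1],d[0])))
d=P(386,300,.04)-P(165,203,.04);print("valve x az",np.degrees(np.arctan2(d[1],d[0])))
T=R.from_quat(st['eef_rot']).as_matrix();print(T)
E
```

```text
bar [ 0.5642 -0.1347  0.084 ] [ 0.5361 -0.1577  0.084 ] [ 0.5502 -0.1462  0.084 ] 0.03631611844543598 -140.65067390685022
line -139.81723282805385
collar [ 0.5501 -0.1463  0.049 ] [-0.0183  0.0206  0.    ]
btn [ 0.5303 -0.0902  0.055 ]
btn [ 0.5311 -0.0906  0.06  ]
btn [ 0.5319 -0.091   0.065 ]
valve x az -69.96632463353649
valve x az -71.33167262621284
[[ 0.7482  0.6635 -0.0014]
 [ 0.6635 -0.7482  0.0003]
 [-0.0008 -0.0012 -1.    ]]
```

Request:
{"name": "jog_arm", "arguments": {
  "rows": [
    [[0.03,0.007,0.03],0.015],
    [[0.0484,0.0113,0.08],0.015],
    [[0.0484,0.0113,0.12],0.015],
    [[0.0484,0.0113,0.12],0.015],
    [[0.0484,0.0113,0.12],0.015],
    [[0.0484,0.0113,0.12],0.015]
  ],
  "gripper": 32,
  "newtons": 15
}}

```text
clock: 4.77
tool_pos: [0.5501, -0.1478, 0.1177]
eef_rot: [0.94, 0.34, 0.001, 0.001]
contact_force: [-0.6, -0.0, 0.0]
opening: 0.363
```

```bash
python3 - <<'E'
from h import *
import cv2
np.set_printoptions(precision=4,suppress=True)
st=get_state();print(st['clock'],st['tool_pos'],st['q'],st['contact_force'],st['moment'],st['opening'])
im=snapshot("wrist"); cv2.imwrite("pics/wrist3.png",im[:,:,::-1])
print(proj("wrist",(.550,-.1465,.084),st))
pickle.dump(st,open('st3.pkl','wb'))
im=snapshot("side"); cv2.imwrite("pics/side3.png",im[:,:,::-1])
for t,z in [("knob_blue_grip",.073)]:
    m=mark_of(t,"wrist")[:2]; print(t,m,[atz("wrist",q['pixel'],z,st) for q in m])
E
```

```text
4.7667 [ 0.5501 -0.1478  0.1177] [ 0.0113  0.8497  0.2965  1.8643 -0.4776  0.4959 -0.24  ] [-0.6263 -0.0035  0.0428] [-0.0434  0.1499 -0.0011] 0.3626112955484663
[255.4593 280.3472]
knob_blue_grip [{'pixel': [250.3, 281.0], 'p': 0.96}] [array([ 0.5485, -0.1481,  0.073 ])]
```

View pics/wrist3.png

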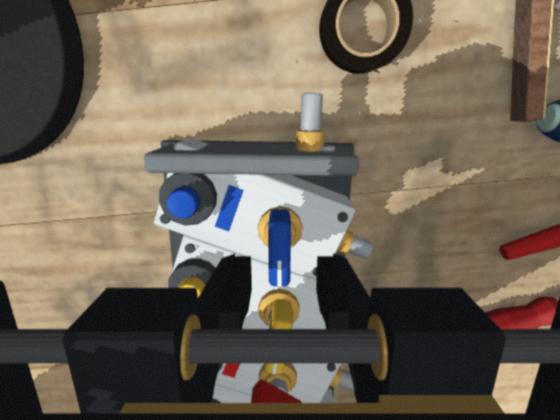

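View pics/side3.png

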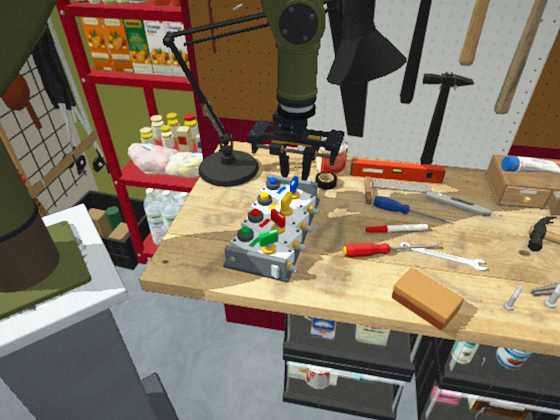

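```bash
python3 - <<'E'
import cv2
a=cv2.imread('pics/wrist3.png')
cv2.imwrite('pics/w3z.png',cv2.resize(a[190:320,190:370],None,fx=4.4,fy=4.4,interpolation=cv2.INTER_CUBIC))
E
```

```text
(no output)
```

View pics/w3z.png

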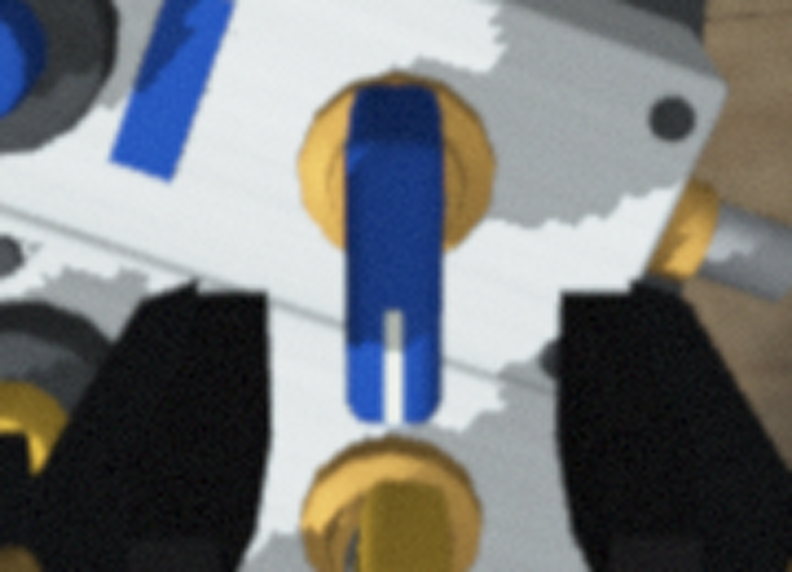

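Request:
{"name": "jog_arm", "arguments": {
  "rows": [
    [[0,-0.003,0.015],0],
    [[0,-0.003,0.032],0],
    [[0,-0.003,0.047],0],
    [[0,-0.003,0.047],0],
    [[0,-0.003,0.047],0]
  ]
}}

```text
clock: 5.33
tool_pos: [0.5484, -0.1453, 0.0809]
eef_rot: [0.94, 0.34, -0.0, -0.0]
contact_force: [0.8, 0.2, -0.6]
opening: 0.364
```

```bash
python3 - <<'E'
from h import *
import cv2
np.set_printoptions(precision=4,suppress=True)
im=snapshot("wrist"); cv2.imwrite("pics/wrist4.png",cv2.resize(im[200:420,160:410,::-1],None,fx=2.7,fy=2.7))
im=snapshot("side"); cv2.imwrite("pics/side4.png",cv2.resize(im[120:220,230:360,::-1],None,fx=6,fy=6))
st=get_state();print(st['clock'],st['tool_pos'],st['q'],st['contact_force'],st['moment'],st['opening'])
E
```

```text
5.4333 [ 0.5489 -0.1454  0.0814] [ 0.0329  0.9049  0.2523  1.8788 -0.5025  0.4193 -0.2204] [-0.129   1.2738  0.2704] [-0.0684  0.1432 -0.0121] 0.3624748917596948
```

View pics/wrist4.png

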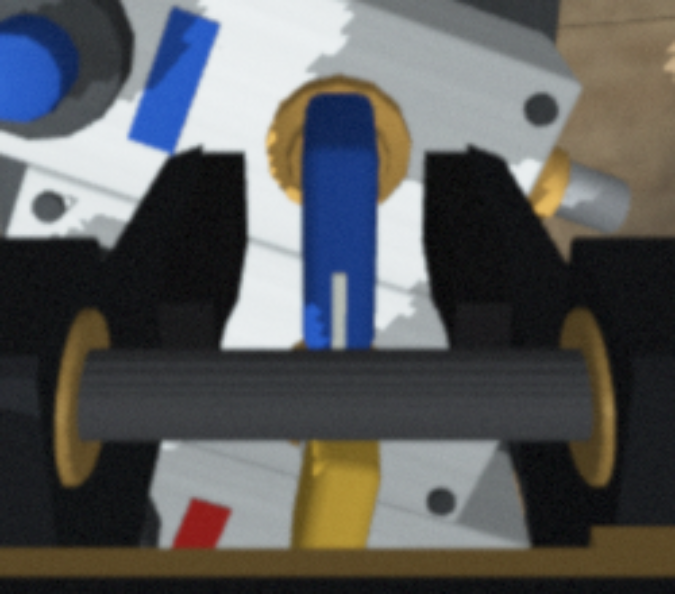

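View pics/side4.png

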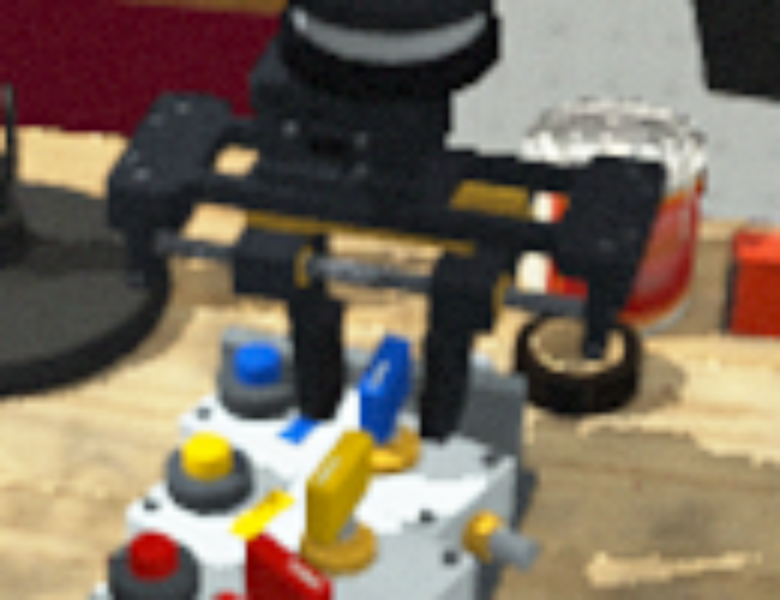

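Request:
{"name": "jog_arm", "arguments": {
  "rows": [
    [[0,0.001,0],0],
    [[0,0.001,0],0],
    [[0,0.001,0],0],
    [[0,0.001,0],0],
    [[0,0.001,0],0],
    [[0,0.001,0],0]
  ],
  "gripper": 8,
  "newtons": 15
}}

```text
clock: 5.93
tool_pos: [0.5492, -0.1457, 0.081]
eef_rot: [0.94, 0.34, 0.0, 0.0]
contact_force: [-0.8, 0.5, 3.4]
opening: 0.134
```

```bash
cat > s.py <<'E'
from h import *
import sys
np.set_printoptions(precision=4,suppress=True)
st=get_state();e=R.from_quat(st['eef_rot']).as_matrix()
print(st['clock'],st['tool_pos'],'yaw',np.degrees(np.arctan2(e[1,0],e[0,0])).round(2),'q7',st['q'][6],'F',st['contact_force'],'M',st['moment'],'op',st['opening']*88.1,'t7',st['joint_torque'])
E
python3 s.py
```

```text
5.9333 [ 0.5492 -0.1457  0.081 ] yaw 39.81 q7 -0.22015496763758724 F [-0.8338  0.537   3.4223] M [0.0393 0.1825 0.0011] op 11.764702496803643 t7 [  0.0899 -50.5165   4.9555  -6.94    -0.0063  -0.1705   0.0191]
```

Request:
{"name": "jog_arm", "arguments": {
  "rows": [
    [[0,0,0],0.02],
    [[0,0,0],0.05],
    [[0,0,0],0.08],
    [[0,0,0],0.11],
    [[0,0,0],0.13],
    [[0,0,0],0.13]
  ]
}}

```text
clock: 6.43
tool_pos: [0.5489, -0.1452, 0.081]
eef_rot: [0.977, 0.214, -0.0, -0.0]
contact_force: [-1.2, 1.3, 6.3]
opening: 0.135
```

```bash
python3 s.py
```

```text
6.4333 [ 0.5489 -0.1452  0.081 ] yaw 24.73 q7 -0.3844104576634778 F [-1.2079  1.2677  6.2764] M [ 0.2174  0.3607 -0.0374] op 11.858472248090234 t7 [  0.429  -49.3535   6.1563  -7.0271  -0.0994  -0.5094  -0.2314]
```

Request:
{"name": "jog_arm", "arguments": {
  "rows": [
    [[0,0,0],0.011],
    [[0,0,0],0.022],
    [[0,0,0],0.022]
  ]
}}

```text
clock: 6.68
tool_pos: [0.5489, -0.1451, 0.081]
eef_rot: [0.981, 0.193, -0.0, -0.0]
contact_force: [-1.9, 0.8, 5.6]
opening: 0.137
```

```bash
python3 s.py
```

```text
6.6833 [ 0.5489 -0.1451  0.081 ] yaw 22.25 q7 -0.41177984240821563 F [-1.9262  0.7976  5.5525] M [0.21   0.4125 0.0131] op 12.108487351065556 t7 [  0.5306 -49.411    6.2843  -7.0657  -0.0668  -0.5571  -0.1383]
```

Request:
{"name": "jog_arm", "arguments": {
  "rows": [
    [[0,0,0],0.011],
    [[0,0,0],0.022],
    [[0,0,0],0.022]
  ]
}}

```text
clock: 6.93
tool_pos: [0.5488, -0.1451, 0.081]
eef_rot: [0.985, 0.171, -0.0, -0.001]
contact_force: [-1.5, 1.2, 5.7]
opening: 0.132
```

```bash
python3 s.py
```

```text
6.9333 [ 0.5488 -0.1451  0.081 ] yaw 19.73 q7 -0.4398658588719208 F [-1.5458  1.2091  5.7458] M [0.2381 0.4192 0.0031] op 11.660538021107419 t7 [  0.6104 -49.3411   6.4804  -7.0812  -0.0625  -0.606   -0.1391]
```

Request:
{"name": "jog_arm", "arguments": {
  "rows": [
    [[0,0,0],0.011],
    [[0,0,0],0.022],
    [[0,0,0],0.022]
  ]
}}

```text
clock: 7.18
tool_pos: [0.5488, -0.145, 0.081]
eef_rot: [0.989, 0.15, -0.0, -0.001]
contact_force: [-1.5, 2.0, 6.0]
opening: 0.141
```

```bash
python3 s.py
```

```text
7.1833 [ 0.5488 -0.145   0.081 ] yaw 17.21 q7 -0.4681103769135387 F [-1.4647  2.0224  5.976 ] M [0.236  0.3824 0.0476] op 12.378655643306642 t7 [  0.6797 -49.2673   6.6772  -7.0927  -0.0584  -0.6541  -0.14  ]
```

Request:
{"name": "jog_arm", "arguments": {
  "rows": [
    [[0,0,0],0.011],
    [[0,0,0],0.022],
    [[0,0,0],0.022]
  ]
}}

```text
clock: 7.43
tool_pos: [0.5488, -0.1449, 0.081]
eef_rot: [0.992, 0.128, -0.0, -0.001]
contact_force: [-0.6, 1.0, 6.3]
opening: 0.131
```

```bash
python3 s.py
```

```text
7.4333 [ 0.5488 -0.1449  0.081 ] yaw 14.7 q7 -0.49646328622561603 F [-0.6009  1.0248  6.2598] M [0.3601 0.4177 0.0227] op 11.530876203512625 t7 [  0.7503 -49.1925   6.8765  -7.1005  -0.0541  -0.7018  -0.141 ]
```

Request:
{"name": "jog_arm", "arguments": {
  "rows": [
    [[0,0,0],0.011],
    [[0,0,0],0.022],
    [[0,0,0],0.022]
  ]
}}

```text
clock: 7.68
tool_pos: [0.5487, -0.1448, 0.081]
eef_rot: [0.994, 0.106, -0.0, -0.001]
contact_force: [-1.3, 1.9, 6.4]
opening: 0.133
```

```bash
python3 s.py
```

```text
7.6833 [ 0.5487 -0.1448  0.081 ] yaw 12.18 q7 -0.5250623339288851 F [-1.2791  1.9145  6.3617] M [ 0.3811  0.4335 -0.0092] op 11.690015609074795 t7 [  0.8235 -49.119    7.077   -7.1046  -0.0496  -0.7488  -0.142 ]
```

Request:
{"name": "jog_arm", "arguments": {
  "rows": [
    [[0,0,0],0.011],
    [[0,0,0],0.022],
    [[0,0,0],0.022]
  ]
}}

```text
clock: 7.93
tool_pos: [0.5487, -0.1447, 0.081]
eef_rot: [0.996, 0.084, -0.0, -0.001]
contact_force: [-1.1, 2.3, 6.9]
opening: 0.138
```

```bash
python3 s.py
```

```text
7.9333 [ 0.5487 -0.1447  0.081 ] yaw 9.66 q7 -0.5538266118085745 F [-1.0743  2.2812  6.9206] M [ 0.4234  0.4962 -0.0232] op 12.12286508853107 t7 [  0.8976 -49.0431   7.2795  -7.1043  -0.0446  -0.7956  -0.1431]
```

Request:
{"name": "jog_arm", "arguments": {
  "rows": [
    [[0,0,0],0.011],
    [[0,0,0],0.022],
    [[0,0,0],0.022]
  ]
}}

```text
clock: 8.18
tool_pos: [0.5487, -0.1446, 0.081]
eef_rot: [0.998, 0.063, -0.0, -0.001]
contact_force: [-1.9, 2.2, 6.9]
opening: 0.132
```

```bash
python3 s.py
```

```text
8.1833 [ 0.5487 -0.1446  0.081 ] yaw 7.18 q7 -0.5824459564691037 F [-1.8632  2.178   6.8799] M [0.427  0.5272 0.1448] op 11.657244666596402 t7 [  1.0535 -48.9738   7.5058  -7.0714  -0.1819  -0.8241  -0.2878]
```

Request:
{"name": "jog_arm", "arguments": {
  "rows": [
    [[0,0,0],0.011],
    [[0,0,0],0.022],
    [[0,0,0],0.022]
  ]
}}

```text
clock: 8.43
tool_pos: [0.5487, -0.1446, 0.081]
eef_rot: [0.999, 0.041, -0.0, -0.001]
contact_force: [-1.0, 2.9, 7.5]
opening: 0.135
```

```bash
python3 s.py
```

```text
8.4333 [ 0.5487 -0.1446  0.081 ] yaw 4.67 q7 -0.6114898362393077 F [-1.0499  2.8942  7.54  ] M [0.4524 0.4263 0.1569] op 11.895434044964786 t7 [  1.1492 -48.8966   7.7167  -7.0542  -0.2116  -0.8657  -0.3256]
```

Request:
{"name": "jog_arm", "arguments": {
  "rows": [
    [[0,0,0],0.013],
    [[0,0,0],0.026],
    [[0,0,0],0.026]
  ]
}}

```text
clock: 8.68
tool_pos: [0.5487, -0.1445, 0.081]
eef_rot: [1.0, 0.015, -0.0, -0.001]
contact_force: [-1.1, 1.3, 6.6]
opening: 0.133
```

```bash
python3 s.py
```

```text
8.6833 [ 0.5487 -0.1445  0.081 ] yaw 1.69 q7 -0.6462271677939233 F [-1.0824  1.2805  6.5922] M [0.4704 0.462  0.2216] op 11.724127328322552 t7 [  1.2674 -48.7818   7.9802  -7.0249  -0.2514  -0.9155  -0.3913]
```

Request:
{"name": "jog_arm", "arguments": {
  "rows": [
    [[0,0,0],0.011],
    [[0,0,0],0.023],
    [[0,0,0],0.023],
    [[0,0,0],0.023]
  ]
}}

```text
clock: 9.02
tool_pos: [0.5487, -0.1444, 0.081]
eef_rot: [1.0, -0.008, -0.0, -0.001]
contact_force: [-1.1, 2.6, 7.9]
opening: 0.133
```

```bash
python3 s.py
```

```text
9.0167 [ 0.5487 -0.1444  0.081 ] yaw -0.87 q7 -0.6764433843082046 F [-1.0776  2.6063  7.8874] M [0.4721 0.4749 0.2602] op 11.748798519269627 t7 [  1.3125 -48.8595   8.1219  -7.0418  -0.2299  -0.9508  -0.2751]
```

Request:
{"name": "jog_arm", "arguments": {
  "rows": [
    [[0,0,0],0],
    [[0,0,0],0],
    [[0,0,0],0],
    [[0,0,0],0],
    [[0,0,-0.01],0],
    [[0,0,-0.04],0],
    [[0,0,-0.08],0],
    [[0,0,-0.09],0],
    [[0,0,-0.09],0]
  ],
  "gripper": 24
}}

```text
clock: 9.77
tool_pos: [0.5504, -0.1464, 0.1506]
eef_rot: [1.0, -0.008, 0.002, 0.001]
contact_force: [-0.2, -0.5, 0.4]
opening: 0.272
```

```bash
python3 - <<'E'
from h import *
import cv2
np.set_printoptions(precision=4,suppress=True)
st=get_state();print(st['clock'],st['tool_pos'],st['q'],st['contact_force'],st['moment'],st['opening'])
pickle.dump(st,open('st5.pkl','wb'))
im=snapshot("wrist"); cv2.imwrite("pics/wrist5.png",im[:,:,::-1])
im=snapshot("side"); cv2.imwrite("pics/side5.png",cv2.resize(im[120:220,230:360,::-1],None,fx=6,fy=6))
E
```

```text
9.7667 [ 0.5504 -0.1464  0.1506] [-0.1176  0.8414  0.5299  1.858  -0.6936  0.6296 -0.7421] [-0.203  -0.5147  0.4219] [-0.042   0.1877 -0.0011] 0.2724405160425212
```

View pics/wrist5.png

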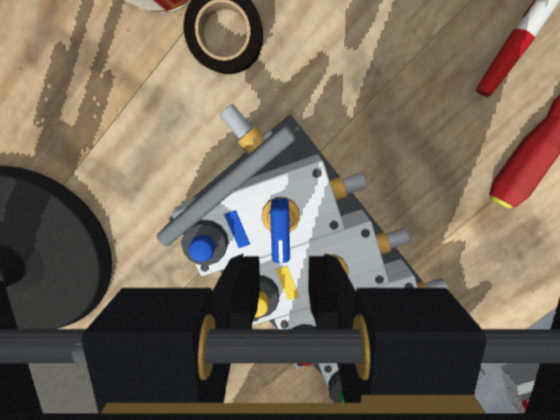

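View pics/side5.png

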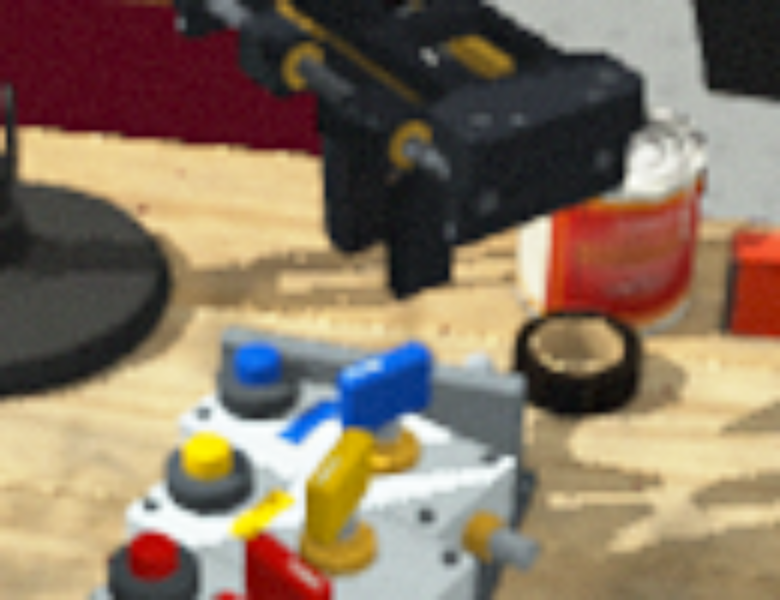

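Request:
{"name": "jog_arm", "arguments": {
  "rows": [
    [[-0.01,-0.03,0],-0.05],
    [[-0.02,-0.06,0],-0.11],
    [[-0.027,-0.076,0],-0.17],
    [[-0.027,-0.076,0],-0.23],
    [[-0.027,-0.076,0.01],-0.29],
    [[-0.027,-0.076,0.027],-0.35],
    [[-0.027,-0.076,0.027],-0.35],
    [[-0.027,-0.076,0.027],-0.35],
    [[-0.027,-0.076,0.027],-0.35]
  ],
  "gripper": 0
}}

```text
clock: 10.62
tool_pos: [0.5293, -0.0885, 0.1275]
eef_rot: [0.943, 0.334, -0.001, -0.0]
contact_force: [-0.1, 0.1, 0.1]
opening: 0.004
```

```bash
python3 s.py; python3 - <<'E'
from h import *
import cv2
np.set_printoptions(precision=4,suppress=True)
st=get_state()
pickle.dump(st,open('st6.pkl','wb'))
im=snapshot("wrist"); cv2.imwrite("pics/wrist6.png",cv2.resize(im[150:350,180:390,::-1],None,fx=3,fy=3,interpolation=cv2.INTER_CUBIC))
m=mark_of("bleed_blue_top","wrist")[:2]; print(m,[atz("wrist",q['pixel'],.059,st) for q in m])
im=snapshot("side"); cv2.imwrite("pics/side6.png",cv2.resize(im[120:220,230:360,::-1],None,fx=6,fy=6))
im=snapshot("scene"); cv2.imwrite("pics/scene6.png",cv2.resize(im[140:240,200:330,::-1],None,fx=6,fy=6))
E
```

```text
10.6167 [ 0.5293 -0.0885  0.1275] yaw 39.04 q7 -0.30431220002311615 F [-0.0938  0.098   0.087 ] M [-0.035   0.0763 -0.0322] op 0.35531700829733026 t7 [  0.1356 -48.4209   5.0932  -7.4169  -0.0236   0.0121   0.0025]
[{'pixel': [234.2, 285.5], 'p': 0.86}] [array([ 0.5291, -0.0908,  0.059 ])]
```

View pics/wrist6.png

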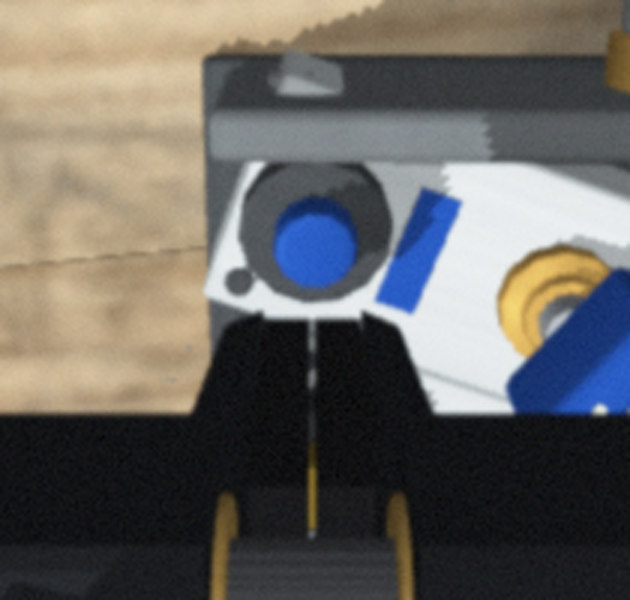

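View pics/side6.png

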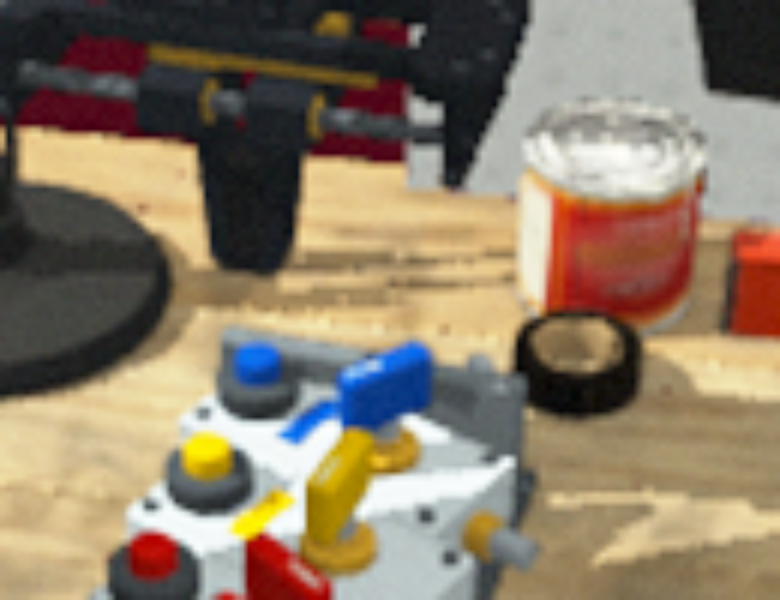

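View pics/scene6.png

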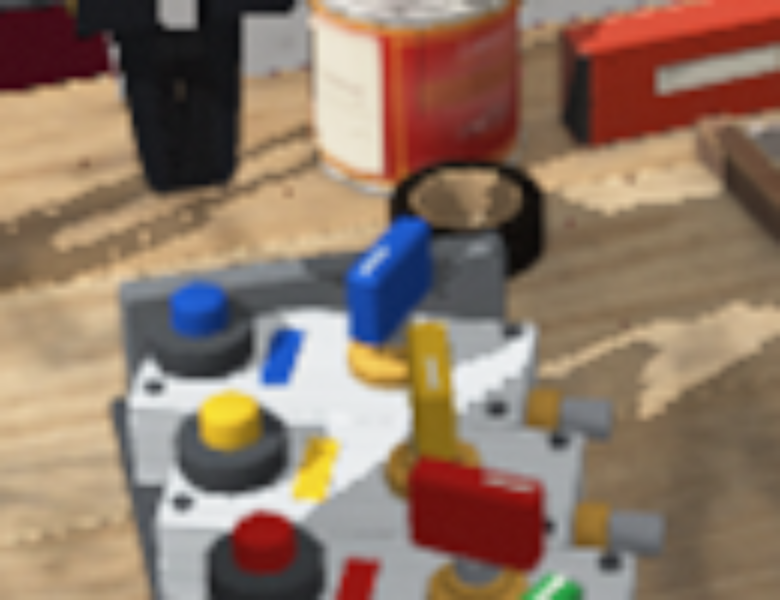

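Request:
{"name": "jog_arm", "arguments": {
  "rows": [
    [[-0.002,0,0.02],0],
    [[-0.002,0,0.04],0],
    [[-0.002,0,0.053],0],
    [[-0.002,0,0.053],0],
    [[-0.002,0,0.053],0],
    [[-0.002,0,0.053],0]
  ]
}}

```text
clock: 11.32
tool_pos: [0.5288, -0.0894, 0.0887]
eef_rot: [0.942, 0.336, 0.0, 0.0]
contact_force: [-0.8, -1.2, -0.1]
opening: 0.006
```

```bash
python3 s.py; python3 - <<'E'
from h import *
import cv2
im=snapshot("side"); cv2.imwrite("pics/side7.png",cv2.resize(im[120:220,230:360,::-1],None,fx=6,fy=6))
im=snapshot("scene"); cv2.imwrite("pics/scene7.png",cv2.resize(im[140:240,200:330,::-1],None,fx=6,fy=6))
E
```

```text
11.3167 [ 0.5288 -0.0894  0.0887] yaw 39.22 q7 -0.27374268697414933 F [-0.7634 -1.2465 -0.0951] M [-0.0521  0.0861  0.0108] op 0.5206328449644226 t7 [  0.0286 -49.6271   4.6719  -5.9483  -0.0241   0.0084  -0.0016]
```

View pics/side7.png

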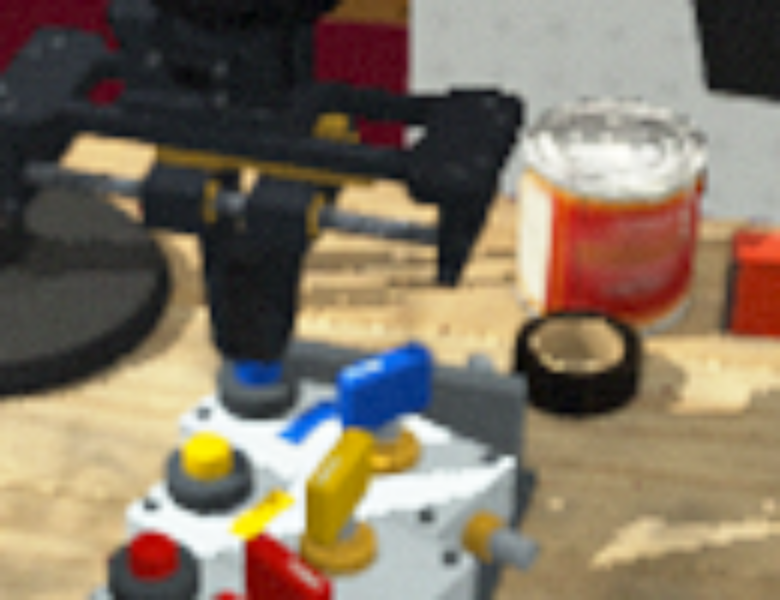

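View pics/scene7.png

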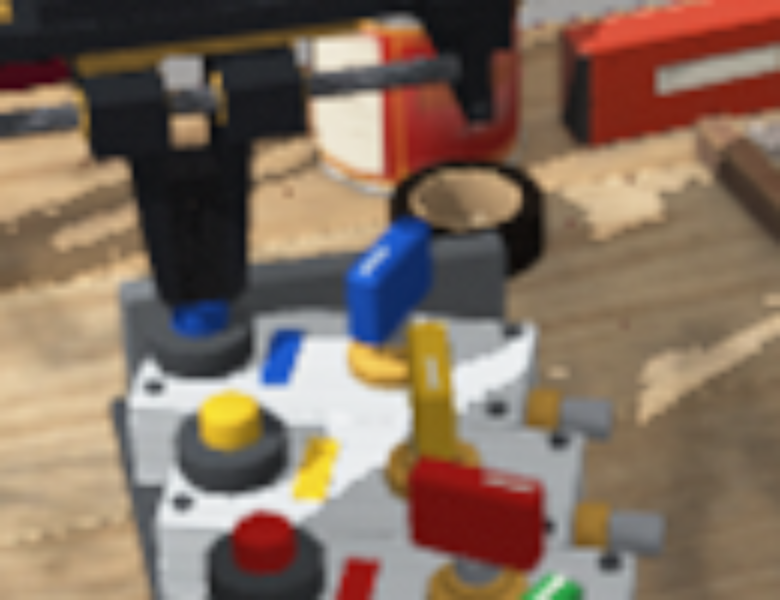

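Request:
{"name": "jog_arm", "arguments": {
  "rows": [
    [[0,0,0.003],0],
    [[0,0,0.006],0],
    [[0,0,0.006],0]
  ]
}}

```text
clock: 11.67
tool_pos: [0.5289, -0.0893, 0.0837]
eef_rot: [0.942, 0.336, 0.0, 0.0]
contact_force: [0.5, 0.1, 2.1]
opening: 0.009
```

```bash
python3 s.py
```

```text
11.6667 [ 0.5289 -0.0893  0.0837] yaw 39.24 q7 -0.2707572971717078 F [0.4614 0.106  2.1234] M [-0.0676  0.0683  0.015 ] op 0.7512275926234457 t7 [  0.0706 -49.0417   4.5601  -5.3358   0.004    0.0708   0.0131]
```

Request:
{"name": "jog_arm", "arguments": {
  "rows": [
    [[0,0,0.001],0],
    [[0,0,0.0025],0],
    [[0,0,0.0025],0]
  ]
}}

```text
clock: 11.92
tool_pos: [0.5288, -0.0893, 0.0819]
eef_rot: [0.942, 0.336, 0.0, 0.0]
contact_force: [1.2, 0.8, 4.1]
opening: 0.004
```

```bash
python3 s.py
```

```text
11.9167 [ 0.5288 -0.0893  0.0819] yaw 39.24 q7 -0.2696587254828084 F [1.1788 0.7907 4.0588] M [-0.0287 -0.0434  0.0496] op 0.31978186946849607 t7 [  0.1739 -48.3837   4.5324  -5.0035   0.0382   0.1354   0.0065]
```

Request:
{"name": "jog_arm", "arguments": {
  "rows": [
    [[0,0,0.002],0],
    [[0,0,0.004],0],
    [[0,0,0.004],0]
  ]
}}

```text
clock: 12.17
tool_pos: [0.5288, -0.0893, 0.0788]
eef_rot: [0.942, 0.336, 0.0, 0.0]
contact_force: [1.0, 0.2, 6.0]
opening: 0.004
```

```bash
python3 s.py
```

```text
12.1667 [ 0.5288 -0.0893  0.0788] yaw 39.23 q7 -0.2679871241714584 F [1.0022 0.1588 5.9688] M [ 0.051  -0.039   0.0369] op 0.3921962400215679 t7 [  0.2662 -47.2874   4.4016  -4.6153   0.0544   0.1286   0.0094]
```

Request:
{"name": "jog_arm", "arguments": {
  "rows": [
    [[0,0,0.001],0],
    [[0,0,0.002],0],
    [[0,0,0.002],0]
  ]
}}

```text
clock: 12.42
tool_pos: [0.5288, -0.0893, 0.0783]
eef_rot: [0.942, 0.336, 0.001, 0.0]
contact_force: [0.3, 0.4, 13.3]
opening: 0.005
```

```bash
python3 s.py
```

```text
12.4167 [ 0.5288 -0.0893  0.0783] yaw 39.22 q7 -0.26716424713784187 F [ 0.266   0.3715 13.3396] M [ 0.1091  0.2323 -0.0041] op 0.470180890466403 t7 [  0.4209 -43.777    4.1067  -4.8774   0.0173  -0.3404   0.0001]
```

Request:
{"name": "jog_arm", "arguments": {
  "rows": [
    [[0,0,-0.0004],0],
    [[0,0,-0.0004],0],
    [[0,0,-0.0004],0],
    [[0,0,-0.0004],0],
    [[0,0,-0.0004],0],
    [[0,0,-0.0004],0]
  ]
}}

```text
clock: 12.92
tool_pos: [0.5289, -0.0893, 0.0784]
eef_rot: [0.942, 0.336, 0.001, 0.0]
contact_force: [-0.0, 0.7, 11.5]
opening: 0.004
```

```bash
python3 s.py
```

```text
12.9167 [ 0.5289 -0.0893  0.0784] yaw 39.23 q7 -0.2673043279988356 F [-0.0048  0.6808 11.4831] M [0.127  0.1708 0.0359] op 0.3285253273588991 t7 [  0.3459 -44.8821   4.1798  -4.795    0.0278  -0.1985  -0.0023]
```

Request:
{"name": "jog_arm", "arguments": {
  "rows": [
    [[0,0,0],0],
    [[0,0,0],0],
    [[0,0,0],0],
    [[0,0,0],0],
    [[0,0,-0.003],0],
    [[0,0,-0.006],0],
    [[0,0,-0.012],0],
    [[0,0,-0.03],0],
    [[0,0,-0.06],0],
    [[0,0,-0.1],0],
    [[0,0,-0.1],0],
    [[0,0,-0.1],0]
  ]
}}

```text
clock: 13.92
tool_pos: [0.5286, -0.0893, 0.1535]
eef_rot: [0.942, 0.336, 0.001, 0.0]
contact_force: [-0.6, -1.1, -0.3]
opening: 0.003
```

```bash
python3 s.py; python3 - <<'E'
from h import *
import cv2
im=snapshot("side"); cv2.imwrite("pics/side8.png",cv2.resize(im[120:220,230:360,::-1],None,fx=6,fy=6))
im=snapshot("wrist"); cv2.imwrite("pics/wrist8.png",im[:,:,::-1])
E
```

```text
13.9167 [ 0.5286 -0.0893  0.1535] yaw 39.24 q7 -0.31528112369819 F [-0.6191 -1.0583 -0.3303] M [-0.1203  0.1572 -0.0041] op 0.3004304640858331 t7 [ -0.0248 -49.4233   5.9167  -8.9277   0.0097   0.0404  -0.0332]
```

View pics/side8.png

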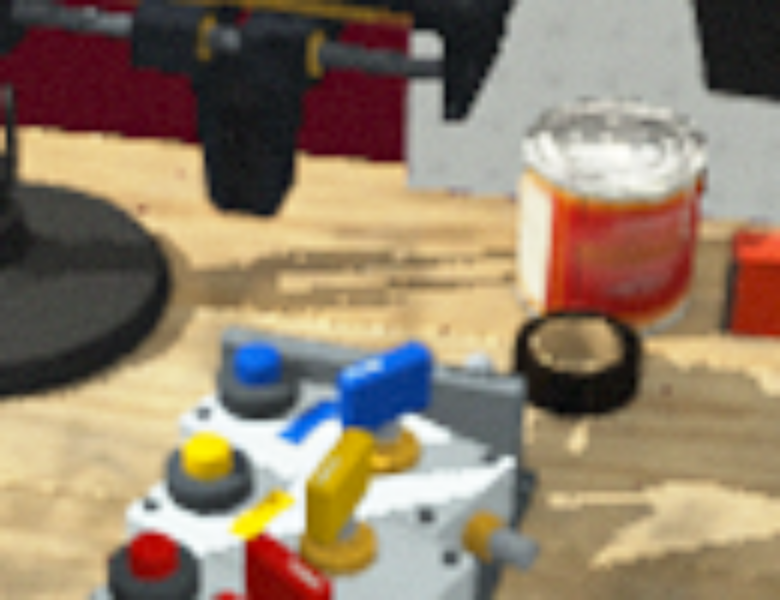

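View pics/wrist8.png

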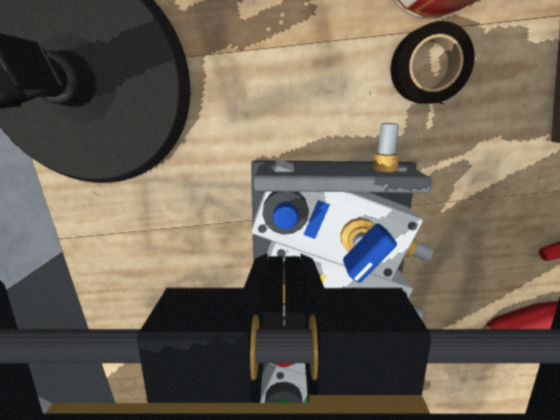

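```bash
python3 -c "
from plant import *
print(workorder.finish_job()); print(get_state()['clock'])"
```

```text
the job is handed in; nothing more can be done
None
the job is handed in; nothing more can be done
```

I closed the blue valve and nipped it up about ten degrees past its seat. I then pressed its bleed button fully for about a second and handed the job in at about 14 s. The system gives no verdict, so the result rests on my own readings.

- **Knob:** I gripped the bar and turned it clockwise in small steps. The resistance jumped after about 31° of turning, with the tool at a yaw of about 9.0°, which I took as the seat. I stopped at −0.9°, about 9.9° past it. After I let go, the pictures showed the knob still lined up with where I left it.
- **Torque check:** The wrist moment at the end was about 0.26 N m, or about 0.29 once corrected for its offset. That agrees with the 0.29 expected at ten degrees. The joint 7 torque also showed the seat clearly. Its last reading, after the arm had come to rest, did not fit the rising trend; I put this down to joint friction and relied on the yaw and wrist moment instead.
- **Bleed button:** I pressed it with the closed fingertips until it hit its stop, at 11 to 13 N by the wrist sensor. The stop itself takes 6 N. I held it for about 1 s and raised the arm. The final pictures show the button up and the arm clear of everything.
- **Other valves:** I saw no contact with the red, yellow or green valves in any picture or force reading.

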